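# Prop the drying case's door on the third hole of its stay bar

### The arm

A 7-joint arm with a two-finger parallel gripper is mounted at the origin on a cart in front of the work surface, level with it; the furniture and walls round the work are solid. World frame = base frame: x ahead of the robot, y to its left, z up, the work surface at z = 0. Lengths are in mm, angles in degrees, forces in N, time in s.
With the tool pointing down it reaches from about 425 to 950 mm from the base axis. Payload 4.7 kg.
Tool frame: the origin (TCP) lies on the front face of the gripper's body, between the roots of the fingers; the fingertips stand 73 mm ahead of it and the grasp point (between the pads) lies 54 mm ahead of it; z points along the fingers, y is the line along which they close (so a half turn about z gives the same grasp; the last joint's range is limited). The gripper opens to 85 mm and grips with 20 to 120 N. Pads are 22 mm wide; open, the fingers measure 114 mm over their backs; the gripper's body (76 mm by 85 mm) begins 54 mm behind the grasp point. The pads swing forward as they close: fully open they stand 13 mm farther back than shut.
Start: joints at [-76.828, 26.849, -2.785, 87.806, 1.381, 65.374, -4.715], TCP at [172.706, 652.544, 303.935] pointing down, gripper open.
Joint ranges: [-148.3, 148.3], [-19.14, 114.17], [-79.39, 73.82], [5.75, 140.21], [-59.74, 239.74], [12.07, 113.84], [-152.46, 152.46]. Speed limits (degrees/s): [147.25, 147.25, 180, 180, 180, 180, 180].

### API

Orientations are given as a 3x3 rotation matrix whose columns are the frame's x, y, z axes.
In Python, from rig import ctrl gives the robot as it stands.
- The arm moves only by the shell command python3 -m creep 'ROWS' [FORCE]. ROWS is JSON, a list of rows, each an object with "travel": the shift along the tool's x, y, z in cm, a list of three; "angular": the turn, a rotation vector about the tool's x, y, z in rad, a list of three; "gripper": the finger opening in cm, from 0 to 8.54. In form: [{"travel": [tx, ty, tz], "angular": [ax, ay, az], "gripper": gripper}, ...]. A call has 1 to 12 rows; each row shifts and turns the commanded pose from where the row before left it, along the tool's axes as they then stand; what a row does not reach is not made up. A row lasts 1/12 s, in which the tool goes at most 41.7 mm and 7.16 degrees, less where a joint would pass 70% of its speed; a pose out of reach is approached as far as the arm can. A call with a gripper value outside its range is refused whole. The fingers move at their own pace and stop on an object; FORCE is the grip in N (left out, the last holds). Time passes only in rows, so rows that do not move let the fingers close. It gives the time, the measured TCP pose, the force, the opening and the grip force at its end, in the units of the state.
- ctrl.get_obs(): the state, without advancing time (a new reading comes with each control period).
- ctrl.get_image(name): name is "side" or "top" or "wrist"; returns a dict with "frame" (400x640x3 uint8, red, green, blue), "fx", "fy", "cx", "cy" (pixels), "rvec" (rotation vector, rad) and "tvec" (3), from world to camera coordinates, as OpenCV has them; the wrist camera has in their place "hand_eye" (4x4, takes a point from camera to tool coordinates, whose origin is the TCP and whose axes are the flange's). Camera axes: x right, y down, z forward; pixel columns grow to the right and rows downward; lengths in mm; the calibration is good to about 2 mm. A picture is of the moment at which its call begins: read the wrist's pose just before it. There is no depth.
- ctrl.finish_job(): hands the job in; it is judged then, once.
The state is a dict: "time_s": time; "joint_pos": joint angles; "qd": joint speeds; "joint_torque": joint torques, N m; "eef_pos": TCP position; "orientation": TCP orientation; "wrist_force": force on the tool from outside, world axes, zero at the start; "torque": the same for the moment, N m; "grip_width": finger opening in mm; "gripper_force": force on a finger pad.
Only numpy, scipy, OpenCV 4.12 (cv2) and the standard library are available. Lean on these libraries where they do the work, as an engineer would, in place of code of your own. Each camera call takes 0.05 s, during which the arm holds its last target. There are 200 camera calls.

### The job

The washed glassware in the drying case needs air: open the case's door and prop it ajar with its stay bar, by dropping the bar's third hole, counted from its pivot on the door, over the brass peg on the lid, so that the bar lies flat with the peg through that hole. The peg may be clamped anywhere along its slot, so feel for it with the bar resting lightly on it; never force the bar down on the peg or sideways against it, and do not disturb the bottles standing around the case.

Things in the scene. Friction and masses are not known exactly. Their poses are not given: they have to be found in the camera images.
- case: drying case, fixed: white lid and floor, aluminium posts, clear panes, 220 (x) by 320 (y) by 170 mm high, glassware inside. Origin: centre of its underside on the worktop; x points from its front (x = -110 mm, towards the robot) to its back, z up. Lid top at z = 170 mm. The door's upright hinge line is at x = -120, y = +150 mm. A rubber strip 5.5 mm high across the lid supports the lying bar
- keeper: steel slotted plate, 72 (x) by 26 (y) by 4 mm, fixed on the lid at case x = -70, y = +20 mm. Origin: centre of its underside, on the lid; axes as the case's. The brass peg (7 mm thick, flat top at z = 17.5 mm with a 0.8 mm chamfer, washer to z = 5 mm) stands in its slot at y = 0, clamped fast at some x from -10 to +10 mm that is not measured
- door (a joint): angle of the framed clear door (300 mm wide, 14 mm thick, top at 163 mm) about its hinge line; 0 shut, grows to 1.2 as its free edge comes towards the robot (clockwise from above). Stiff hinge: it stays where it is left; moving it takes about 3 N at the bar. With hole 3 on the peg it reads about 0.46 to 0.65
- stay_swivel (a joint): swing of the bar about its upright pivot on the door, anticlockwise from above; 0 when it stands square to the door, pointing from the door over the lid. Range -1.5 to 1.5, turns easily
- stay: steel stay bar, 22 x 6 x 242 mm, with 4 holes of 9.5 mm on its middle line 56, 88, 120 and 152 mm from the pivot. Origin: on the pivot axis at the bar's underside; x along the bar to the knob, z up. In the pivot's fork it also tilts up (to 0.7 rad, about its y) and falls back by its weight (0.13 to 0.21 kg) until it lies level, underside 5.5 mm above the lid
- stay_pivot (a point): the bar's upright pivot axis at the bar's underside; on the door, 130 mm from the hinge line
- stay_hole3 (a point): centre of the bar's third hole at the bar's underside, 120 mm from the pivot
- stay_knob (a point): middle of the grip of the black cylindrical knob on the bar's end: diameter 26 mm, 30 mm tall (6 to 36 mm above the bar's underside); this point lies on the knob's axis, 196 mm from the pivot and 24 mm above the bar's underside
- wash_bottle: white wash bottle with blue cap, 65 x 96 x 204 mm, standing right of the case: leave alone. Origin: centre of its underside
- reagent_red: white reagent bottle with red cap, 37 mm across, 70 mm high, standing right of the case: leave alone. Origin: centre of its underside
- reagent_black: white reagent bottle with black cap, 37 mm across, 70 mm high, standing right of the case: leave alone. Origin: centre of its underside
- amber_bottle: amber bottle, 82 mm across, 154 mm high, standing left of the case: leave alone. Origin: centre of its underside

How it is judged:
By the outcome, as a careful person would: the job done as asked, in the order asked, and still so for the second after the job is handed in, with the robot touching nothing.
It also fails if it takes over 64 s, if anything falls off the work surface, if the arm or the gripper's body presses on something with over 40 N, if the wrist force passes 120 N, or if a joint passes its speed limit or range.

## Working session

There is one attempt and no reset: what is moved stays moved. The work goes in short steps, Python scripts to look and compute and a shell command to move; the robot and the scene stay as the last step left them, time stands still between calls to the robot, and variables do not carry over. Pictures are saved under pics/ and viewed, at most 10 in all, crops included, and the job is handed in when it is done.

```bash
mkdir -p pics; ls; python3 - <<'E'
from rig import ctrl
import cv2,numpy as np
o=ctrl.get_obs(); print({k:np.round(v,2).tolist() for k,v in o.items()})
for n in ["side","top"]:
    d=ctrl.get_image(n); cv2.imwrite(f"pics/{n}0.png",d["frame"][:,:,::-1]); print(n,{k:np.round(d[k],4).tolist() for k in d if k!="frame"})
E
```

```text
pics
{'time_s': 0.0, 'joint_pos': [-76.83, 26.9, -2.78, 87.88, 1.38, 65.37, -4.72], 'qd': [0.04, 0.02, 0.01, 0.0, 0.03, 0.06, 0.1], 'joint_torque': [-0.0, -51.03, -0.05, -23.77, 0.01, 0.01, 0.0], 'eef_pos': [172.58, 652.1, 302.83], 'orientation': [[-0.97, 0.26, -0.0], [0.26, 0.97, -0.0], [-0.0, -0.0, -1.0]], 'wrist_force': [0.13, -0.26, -0.06], 'torque': [0.0, 0.0, -0.01], 'gripper_force': 0.0, 'grip_width': 85.21}
side {'fx': 452.2297, 'fy': 452.2297, 'cx': 315.5521, 'cy': 205.5994, 'rvec': [1.927, -0.3199, 0.1803], 'tvec': [-535.0244, 211.2583, 1257.5977]}
top {'fx': 518.2508, 'fy': 518.2508, 'cx': 326.7515, 'cy': 207.4865, 'rvec': [2.1669, -2.1311, 0.1593], 'tvec': [-4.5648, 587.062, 1766.5933]}
```

View pics/side0.png

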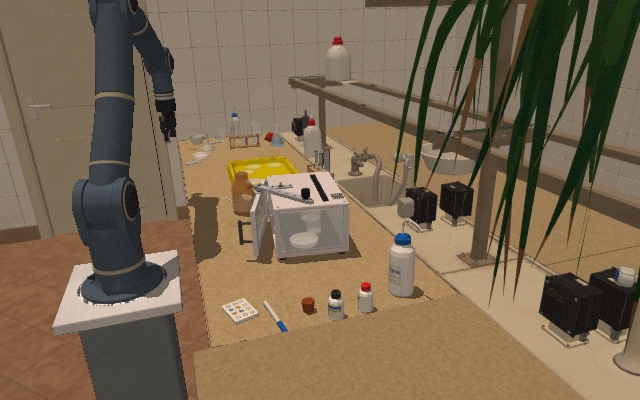

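View pics/top0.png

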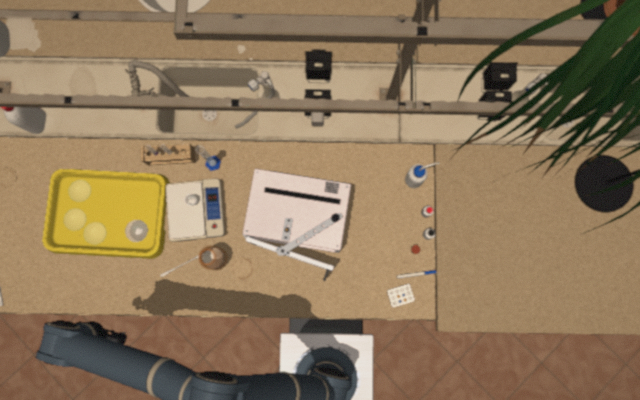

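The side view shows the case at (305,215) with the bar lying over the lid. In the top view, the case's lid corners are near (254,171), (352,184), (245,236), the knob is at (336,217), the pivot near (282,251) and the keeper near (288,229). The door is a little ajar.

```bash
cat > h.py <<'E'
import cv2,numpy as np
from rig import ctrl
def ray(d,uv):
    R=cv2.Rodrigues(np.float64(d["rvec"]))[0];t=np.float64(d["tvec"]).ravel()
    c=-R.T@t; v=R.T@np.array([(uv[0]-d["cx"])/d["fx"],(uv[1]-d["cy"])/d["fy"],1]);return c,v
def onz(d,uv,z):
    c,v=ray(d,uv);return c+v*(z-c[2])/v[2]
def wcam(d,o):
    "give wrist image world extrinsics"
    T=np.eye(4);T[:3,:3]=o["orientation"];T[:3,3]=o["eef_pos"]
    M=np.linalg.inv(T@np.array(d["hand_eye"]));d["rvec"]=cv2.Rodrigues(M[:3,:3])[0];d["tvec"]=M[:3,3];return d
def proj(d,p):
    return cv2.projectPoints(np.float64([p]),np.float64(d["rvec"]),np.float64(d["tvec"]),np.array([[d["fx"],0,d["cx"]],[0,d["fy"],d["cy"]],[0,0,1.]]),None)[0].ravel()
E
python3 - <<'E'
from h import *
d=ctrl.get_image("top");f=d["frame"]
cv2.imwrite("pics/topc.png",cv2.resize(f[165:285,230:360,::-1],None,fx=5,fy=5,interpolation=cv2.INTER_CUBIC))
for n,uv,z in [("knob",(336,217),212),("pivot",(282,251),178),("keeper",(288,229),175),("c1",(254,171),170),("c2",(352,184),170),("c3",(245,236),170),("camera",(320,200),0)]:
    print(n,onz(d,uv,z).round(1))
print(ray(d,(320,200)))
E
```

```text
knob [532.7 -23.8 212. ]
pivot [425.  145.9 178. ]
keeper [496.  128.9 175. ]
c1 [685.1 245.6 170. ]
c2 [647.4 -75.5 170. ]
c3 [471.6 266.7 170. ]
camera [619.8  29.7   0. ]
(array([ 328.46941343,   11.2417472 , 1832.34714303]), array([ 0.15704668,  0.00994793, -0.98773264]))
```

View pics/topc.png

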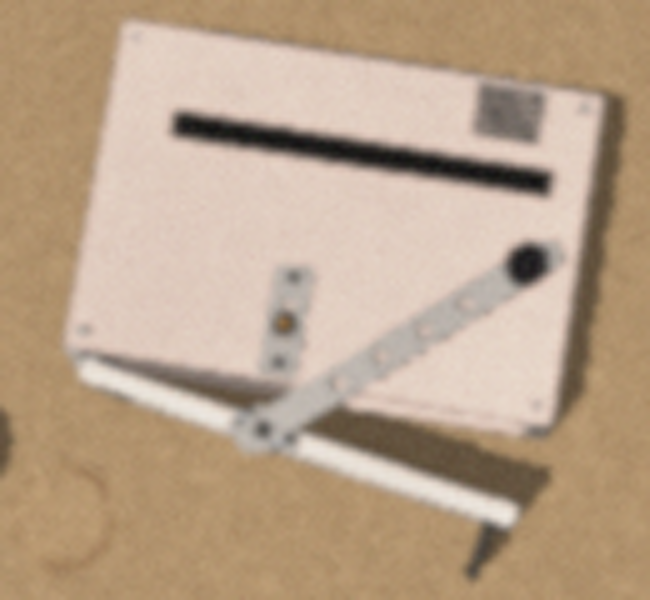

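The zoomed crop shows the peg at about (285,322), the knob at (526,263), the pivot at (262,430) and the holes running along the bar. The lid corners are (122,20), (610,92), (65,350) and (550,430). I'll move above it for a close look.

```bash
python3 -m creep '[{"travel":[-2.3,-2.7,-0.8],"angular":[0,0,0],"gripper":8.5},{"travel":[-2.3,-2.7,-0.8],"angular":[0,0,0],"gripper":8.5},{"travel":[-2.3,-2.7,-0.8],"angular":[0,0,0],"gripper":8.5},{"travel":[-2.3,-2.7,-0.8],"angular":[0,0,0],"gripper":8.5},{"travel":[-2.3,-2.7,-0.8],"angular":[0,0,0],"gripper":8.5},{"travel":[-2.3,-2.7,-0.8],"angular":[0,0,0],"gripper":8.5},{"travel":[-2.3,-2.7,-0.8],"angular":[0,0,0],"gripper":8.5},{"travel":[-2.3,-2.7,-0.8],"angular":[0,0,0],"gripper":8.5},{"travel":[-2.3,-2.7,-0.8],"angular":[0,0,0],"gripper":8.5},{"travel":[-2.3,-2.7,-0.8],"angular":[0,0,0],"gripper":8.5},{"travel":[-2.3,-2.7,-0.8],"angular":[0,0,0],"gripper":8.5},{"travel":[-2.3,-2.7,-0.8],"angular":[0,0,0],"gripper":8.5}]' 30
python3 -m creep '[{"travel":[-2.3,-2.7,0],"angular":[0,0,0],"gripper":8.5},{"travel":[-2.3,-2.7,0],"angular":[0,0,0],"gripper":8.5},{"travel":[-2.3,-2.7,0],"angular":[0,0,0],"gripper":8.5},{"travel":[-2.3,-2.7,0],"angular":[0,0,0],"gripper":8.5},{"travel":[-2.3,-2.7,0],"angular":[0,0,0],"gripper":8.5},{"travel":[-2.3,-2.7,0],"angular":[0,0,0],"gripper":8.5},{"travel":[-2.3,-2.7,0],"angular":[0,0,0],"gripper":8.5},{"travel":[-2.3,-2.7,0],"angular":[0,0,0],"gripper":8.5},{"travel":[0,0,0],"angular":[0,0,0],"gripper":8.5},{"travel":[0,0,0],"angular":[0,0,0],"gripper":8.5}]'
python3 - <<'E'
from h import *
o=ctrl.get_obs();d=wcam(ctrl.get_image("wrist"),o);cv2.imwrite("pics/w1.png",d["frame"][:,:,::-1])
print(np.round(d["hand_eye"],3),d["fx"],np.round(o["joint_pos"],1))
T=ctrl.get_image("top")
for n,p,z in [("knob",(526,263),212),("pivot",(262,430),180),("peg",(285,322),187),("c1",(122,20),170),("c2",(610,92),170),("c3",(65,350),170),("c4",(550,430),170)]:
    w=onz(T,(230+(p[0]+.5)/5-.5,165+(p[1]+.5)/5-.5),z); print(n,w.round(1),"wrist px",proj(d,w).round())
E
```

```text
time_s: 1.15
eef_pos: [356.9, 266.8, 400.2]
orientation: [[-0.967, 0.256, -0.0], [0.256, 0.967, 0.0], [0.0, 0.0, -1.0]]
wrist_force: [0.6, 0.5, 0.2]
grip_width: 85.0
gripper_force: 0.0
time_s: 1.98
eef_pos: [479.4, 10.8, 399.7]
orientation: [[-0.965, 0.261, -0.0], [0.261, 0.965, -0.0], [0.0, -0.0, -1.0]]
wrist_force: [-0.0, 0.3, -0.2]
grip_width: 84.8
gripper_force: 0.0
[[-0.0000e+00 -9.6300e-01 -2.7000e-01  6.9596e+01]
 [ 1.0000e+00  0.0000e+00 -1.0000e-03 -5.8800e-01]
 [ 1.0000e-03 -2.7000e-01  9.6300e-01 -6.8397e+01]
 [ 0.0000e+00  0.0000e+00  0.0000e+00  1.0000e+00]] 311.0534509058047 [-32.5   3.2  27.8 107.   -1.6  70.2  70.7]
knob [532.  -20.1 212. ] wrist px [304. 260.]
pivot [426.1 145.8 180. ] wrist px [455.  93.]
peg [494.7 132.5 187. ] wrist px [455. 172.]
c1 [693.1 245.9 170. ] wrist px [577. 314.]
c2 [650.7 -74.1 170. ] wrist px [289. 346.]
c3 [475.9 274.6 170. ] wrist px [598. 110.]
c4 [429.8 -37.8 170. ] wrist px [259. 150.]
```

View pics/w1.png

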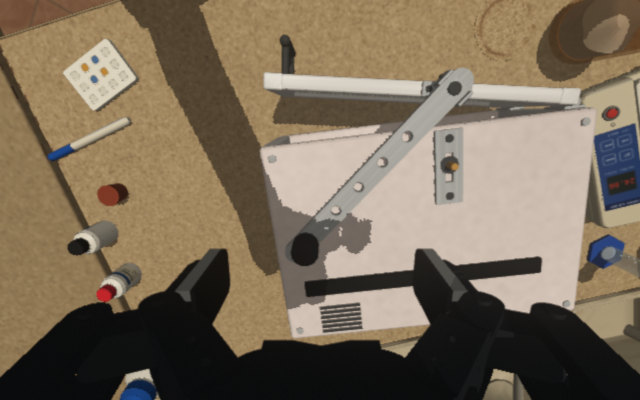

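The wrist view shows the knob top at (304,248), pivot at (455,88), holes at (407,137), (383,162), (358,187) and (336,211), and the peg at about (453,166). Lid corners are (595,108), (263,148), (573,308) and (293,337). Next I'll compute the geometry.

```bash
python3 - <<'E'
from h import *
from scipy.optimize import least_squares,brentq
o=ctrl.get_obs();d=wcam(ctrl.get_image("wrist"),o)
cor=[onz(d,p,170)[:2] for p in [(573,308),(293,337),(595,108),(263,148)]]
mod=np.array([(110,160),(110,-160),(-110,160),(-110,-160)])
rot=lambda a:np.array([[np.cos(a),-np.sin(a)],[np.sin(a),np.cos(a)]])
r=least_squares(lambda q:((mod@rot(q[2]).T+q[:2])-cor).ravel(),[560,100,-.1]);x=r.x;print("case wrist",x,r.fun.round(1))
T=ctrl.get_image("top")
corT=[onz(T,(230+(p[0]+.5)/5-.5,165+(p[1]+.5)/5-.5),170)[:2] for p in [(122,20),(610,92),(65,350),(550,430)]]
r2=least_squares(lambda q:((mod@rot(q[2]).T+q[:2])-corT).ravel(),[560,100,-.1]);print("case top",r2.x,r2.fun.round(1))
# peg: brass blob in the wrist view
hsv=cv2.cvtColor(d["frame"],cv2.COLOR_RGB2HSV)[150:185,435:475]
m=(hsv[...,1]>110)&(hsv[...,0]>8)&(hsv[...,0]<28)&(hsv[...,2]>80)
v,u=np.nonzero(m);print("brass",u.mean()+435,v.mean()+150,u.min()+435,u.max()+435,v.min()+150,v.max()+150,len(u))
C=lambda w:rot(x[2]).T@(w[:2]-x[:2])
for n,p,z in [("peg",(u.mean()+435,v.mean()+150),184),("pivot",(455,88),184),("knob",(304,248),211.5),("h1",(407,137),181.5),("h2",(383,162),181.5),("h3",(358,187),181.5),("h4",(336,211),181.5)]:
    w=onz(d,p,z);print(n,w.round(1),"case",C(w).round(1))
for s in (-10,-5,0,5,10):
    peg=np.array([-70+s,20]);P=lambda t:np.array([-120-130*np.sin(t),150-130*np.cos(t)])
    t=brentq(lambda t:np.linalg.norm(P(t)-peg)-120,0.2,1);b=(peg-P(t))/120;k=P(t)+196*b
    print(s,"door",round(t,3),"barang world",np.degrees(np.arctan2(b[1],b[0])+x[2]).round(1),"knob",(rot(x[2])@k+x[:2]).round(1),"P",(rot(x[2])@P(t)+x[:2]).round(1))
E
```

```text
case wrist [ 5.55579557e+02  1.07125375e+02 -1.39230911e-01] [ 4.4  3.9  2.2 -4.2 -2.6  5.6 -4.  -5.3]
case top [ 5.62396263e+02  1.02160680e+02 -1.41826980e-01] [ 0.8 -0.9 -2.   2.3  0.2  1.5  1.1 -2.9]
brass 450.2241379310345 167.91379310344828 446 454 164 172 58
peg [489.  133.5 184. ] case [-69.6  16.8]
pivot [420.9 147.6 184. ] case [-139.    21.4]
knob [520.2 -13.6 211.5] case [ -18.3 -124.5]
h1 [451.6 100.7 181.5] case [-102.1  -20.8]
h2 [468.3  75.1 181.5] case [-81.9 -43.9]
h3 [485.6  47.4 181.5] case [-61.  -68.9]
h4 [503.4  21.5 181.5] case [-39.8 -92. ]
-10 door 0.636 barang world -20.2 knob [550.4 111.8] P [366.5 179.5]
-5 door 0.595 barang world -18.7 knob [556.1 113. ] P [370.4 175.8]
0 door 0.554 barang world -17.3 knob [561.6 114. ] P [374.5 172.3]
5 door 0.513 barang world -16.0 knob [567. 115.] P [378.6 169. ]
10 door 0.472 barang world -14.8 knob [572.4 115.9] P [382.9 165.9]
```

```bash
python3 -m creep '[{"travel":[0,0,0],"angular":[0,0,0.105],"gripper":8.5},{"travel":[0,0,0],"angular":[0,0,0.105],"gripper":8.5},{"travel":[0,0,0],"angular":[0,0,0.105],"gripper":8.5},{"travel":[0,0,0],"angular":[0,0,0.105],"gripper":8.5},{"travel":[0,0,0],"angular":[0,0,0.105],"gripper":8.5},{"travel":[0,0,0],"angular":[0,0,0.105],"gripper":8.5},{"travel":[0,0,0],"angular":[0,0,0.105],"gripper":8.5},{"travel":[-1.6,0.85,2],"angular":[0,0,0],"gripper":8.5},{"travel":[-1.6,0.85,2],"angular":[0,0,0],"gripper":8.5},{"travel":[-1.6,0.85,2],"angular":[0,0,0],"gripper":8.5},{"travel":[0,0,0],"angular":[0,0,0],"gripper":8.5},{"travel":[0,0,0],"angular":[0,0,0],"gripper":8.5}]'
python3 - <<'E'
from h import *
o=ctrl.get_obs();d=wcam(ctrl.get_image("wrist"),o);cv2.imwrite("pics/w2.png",d["frame"][:,:,::-1])
print(np.round(o["joint_pos"],1),[proj(d,p).round() for p in [(527,-15.5,211.5),(485.6,47.4,181.5),(421,147.6,184),(489,133.5,187)]])
E
```

```text
time_s: 3.18
eef_pos: [526.3, -12.6, 338.8]
orientation: [[-0.546, 0.838, -0.003], [0.838, 0.546, -0.001], [0.001, -0.003, -1.0]]
wrist_force: [-1.4, 1.0, 0.3]
grip_width: 85.1
gripper_force: 0.0
[-29.8  11.8  31.4 106.7  -6.8  63.5  37.2] [array([322., 224.]), array([322., 107.]), array([ 323., -105.]), array([402., -11.])]
```

View pics/w2.png

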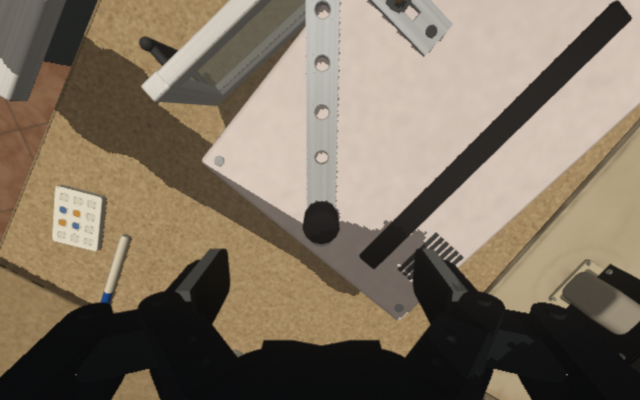

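The bar is aligned with the image column 322, with holes at rows 10, 64, 112 and 157. The knob top is at (321,225), as predicted. Now I'll descend and grip.

```bash
python3 -m creep '[{"travel":[-0.14,-0.06,2],"angular":[0,0,0],"gripper":6.5},{"travel":[-0.14,-0.06,2],"angular":[0,0,0],"gripper":6.5},{"travel":[0,0,2],"angular":[0,0,0],"gripper":6.5},{"travel":[0,0,2],"angular":[0,0,0],"gripper":6.5},{"travel":[0,0,0],"angular":[0,0,0],"gripper":6.5},{"travel":[0,0,0],"angular":[0,0,0],"gripper":2},{"travel":[0,0,0],"angular":[0,0,0],"gripper":2},{"travel":[0,0,0],"angular":[0,0,0],"gripper":2},{"travel":[0,0,0],"angular":[0,0,0],"gripper":2},{"travel":[0,0,0],"angular":[0,0,0],"gripper":2},{"travel":[0,0,0],"angular":[0,0,0],"gripper":2},{"travel":[0,0,0],"angular":[0,0,0],"gripper":2}]' 30
```

```text
time_s: 4.23
eef_pos: [527.7, -16.7, 260.5]
orientation: [[-0.545, 0.838, 0.002], [0.838, 0.545, 0.0], [-0.001, 0.001, -1.0]]
wrist_force: [1.3, -1.3, 1.7]
grip_width: 24.4
gripper_force: 29.5
```

```bash
python3 -m creep '[{"travel":[0.13,0,-0.65],"angular":[0,0,0],"gripper":2},{"travel":[0.14,0,-0.65],"angular":[0,0,0],"gripper":2},{"travel":[0.16,0,-0.65],"angular":[0,0,0],"gripper":2},{"travel":[0.17,0,-0.65],"angular":[0,0,0],"gripper":2},{"travel":[0.19,0,-0.65],"angular":[0,0,0],"gripper":2},{"travel":[0.2,0,-0.65],"angular":[0,0,0],"gripper":2},{"travel":[0,0,0],"angular":[0,0,0],"gripper":2},{"travel":[0,0,0],"angular":[0,0,0],"gripper":2}]' 25
python3 - <<'E'
from h import *
o=ctrl.get_obs();d=wcam(ctrl.get_image("wrist"),o);cv2.imwrite("pics/w3.png",d["frame"][:,:,::-1])
print(np.round(o["joint_pos"],1),o["wrist_force"],o["torque"])
E
```

```text
time_s: 4.9
eef_pos: [522.0, -8.2, 299.4]
orientation: [[-0.546, 0.838, 0.001], [0.838, 0.546, 0.0], [-0.001, 0.001, -1.0]]
wrist_force: [1.5, -3.0, -2.1]
grip_width: 24.4
gripper_force: 29.4
[-29.7  13.6  31.  110.3  -8.2  58.2  38. ] [ 1.45203211 -2.98402034 -2.11793794] [-0.93673914 -0.48428941  0.02552768]
```

View pics/w3.png

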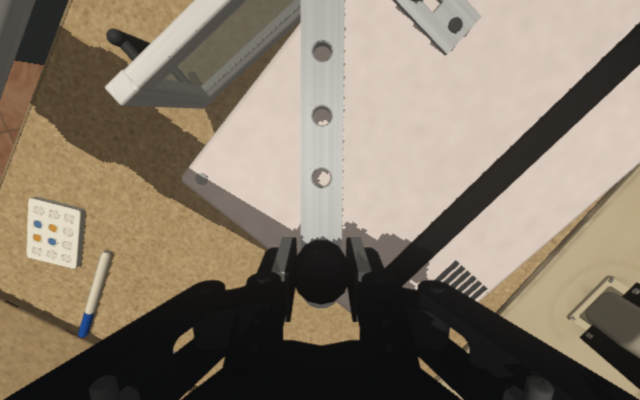

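The bar is lifted, with holes 2, 3 and 4 at (322,50), (322,116) and (322,177), and the knob is held square. Next I'll open the door, stopping short of the peg.

```bash
python3 -m creep '[{"travel":[0.665,0.67,0],"angular":[0,0,-0.0506],"gripper":2},{"travel":[0.63,0.70,0],"angular":[0,0,-0.0506],"gripper":2},{"travel":[0.594,0.734,0],"angular":[0,0,-0.0506],"gripper":2},{"travel":[0.556,0.763,0],"angular":[0,0,-0.0506],"gripper":2},{"travel":[0.517,0.79,0],"angular":[0,0,-0.0506],"gripper":2},{"travel":[0.476,0.815,0],"angular":[0,0,-0.0506],"gripper":2},{"travel":[0.434,0.838,0],"angular":[0,0,-0.0506],"gripper":2},{"travel":[0.391,0.859,0],"angular":[0,0,-0.0506],"gripper":2},{"travel":[0.347,0.878,0],"angular":[0,0,-0.0506],"gripper":2},{"travel":[0.303,0.894,0],"angular":[0,0,-0.0506],"gripper":2},{"travel":[0,0,0],"angular":[0,0,0],"gripper":2},{"travel":[0,0,0],"angular":[0,0,0],"gripper":2}]'
python3 - <<'E'
from h import *
o=ctrl.get_obs();d=wcam(ctrl.get_image("wrist"),o);cv2.imwrite("pics/w4.png",d["frame"][:,:,::-1])
print(np.round(o["joint_pos"],1),o["wrist_force"],o["torque"])
E
```

```text
time_s: 5.95
eef_pos: [540.8, 84.9, 298.0]
orientation: [[-0.883, 0.469, -0.003], [0.469, 0.883, 0.0], [0.003, -0.001, -1.0]]
wrist_force: [-0.3, -0.8, -1.9]
grip_width: 24.5
gripper_force: 29.3
[-32.3  15.8  23.3 106.8  -7.3  59.1  56. ] [-0.30777023 -0.83523718 -1.89913932] [-0.10850614 -0.13875249  0.04174805]
```

View pics/w4.png

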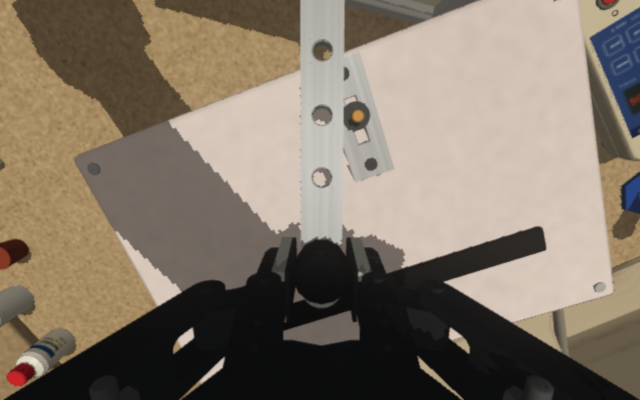

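Hole 3 is at (322,115), level with the brass peg at (358,116), and the bar lies just right of the peg. I'll compute the move to bring the hole over it.

```bash
cat > plan.py <<'E'
from h import *
from scipy.optimize import brentq
rot=lambda a:np.array([[np.cos(a),-np.sin(a)],[np.sin(a),np.cos(a)]])
o=ctrl.get_obs();d=wcam(ctrl.get_image("wrist"),o);f=d["frame"]
hsv=cv2.cvtColor(f,cv2.COLOR_RGB2HSV)[:220,250:420]
m=((hsv[...,1]>120)&(hsv[...,0]>8)&(hsv[...,0]<28)&(hsv[...,2]>120)).astype(np.uint8)
n,l,s,c=cv2.connectedComponentsWithStats(m)
for i in range(1,n):
    if s[i,4]>15: print("brass",c[i]+[250,0],s[i]+[250,0,0,0,0])
E
cat plan.py - > p1.py <<'E'
beta=np.arcsin((o["eef_pos"][2]-260.5)/196)
i=max((i for i in range(1,n)),key=lambda i:s[i,4]*(abs(c[i][0]-108)<30 and abs(c[i][1]-116)<25))
peg=onz(d,c[i]+[250,0],187.5)[:2]
hol=[onz(d,p,175.5+r*np.sin(beta)+6*np.cos(beta))[:2] for p,r in [((322.5,50),88),((322,115),120),((321.5,177),152)]]
print("peg",peg,"holes",np.round(hol,1),"spacing",[np.linalg.norm(hol[k+1]-hol[k]).round(1) for k in (0,1)],"exp",32*np.cos(beta))
b=(hol[2]-hol[0]);b/=np.linalg.norm(b)
P=hol[1]-b*(120*np.cos(beta)-6*np.sin(beta))
G=np.array(o["eef_pos"][:2]); print("beta",beta,"bar ang",np.degrees(np.arctan2(b[1],b[0])),"P",P,"grip dist",(G-P)@b,"lat",np.cross(b,G-P))
a=-.1405
for cx,cy in [(555.6,107.1),(562.4,102.2),(559,104.6)]:
    H=rot(a)@[-120,150]+[cx,cy]; th0=np.arctan2(*(P-H)[::-1]);R=np.linalg.norm(P-H)
    Pt=lambda t:H+R*np.array([np.cos(th0-t),np.sin(th0-t)])
    t=brentq(lambda t:np.linalg.norm(Pt(t)-peg)-120,-.25,.25)
    bb=(peg-Pt(t))/120; g=Pt(t)+bb*((G-P)@b)
    dw=g-G; print("R",R,"dth",t,"turn",np.arctan2(bb[1],bb[0])-np.arctan2(b[1],b[0]),"grip move world",dw,"tool",np.array(o["orientation"]).T[:2,:2]@dw)
E
python3 p1.py
```

```text
brass [358.41880342 115.38461538] [353 110  12  12 117]
peg [489.6168028  133.90536723] holes [[452.5 130.9]
 [479.9 116.1]
 [506.7 101.6]] spacing [np.float64(31.1), np.float64(30.5)] exp 31.40941654579651
beta 0.1924202848746741 bar ang -28.447010836913616 P [377.30444041 171.70554335] grip dist 185.18348489954116 lat 1.0322408412726247
R 128.9276789659359 dth 0.012377436107900723 turn 0.1672084255911761 grip move world [10.678004   28.42539966] tool [ 3.92075223 30.11063519]
R 129.61523885369502 dth 0.012637364747953633 turn 0.1662678630430129 grip move world [10.65815136 28.36739376] tool [ 3.91104101 30.05010006]
R 129.16594434169227 dth 0.01251109207968929 turn 0.1667393132065757 grip move world [10.66810917 28.39646646] tool [ 3.91590157 30.080444  ]p1.py:17: DeprecationWarning: Arrays of 2-dimensional vectors are deprecated. Use arrays of 3-dimensional vectors instead. (deprecated in NumPy 2.0)
  G=np.array(o["eef_pos"][:2]); print("beta",beta,"bar ang",np.degrees(np.arctan2(b[1],b[0])),"P",P,"grip dist",(G-P)@b,"lat",np.cross(b,G-P))
```

```bash
python3 -m creep '[{"travel":[0.065,0.502,0],"angular":[0,0,-0.0278],"gripper":2},{"travel":[0.051,0.503,0],"angular":[0,0,-0.0278],"gripper":2},{"travel":[0.037,0.505,0],"angular":[0,0,-0.0278],"gripper":2},{"travel":[0.023,0.506,0],"angular":[0,0,-0.0278],"gripper":2},{"travel":[0.009,0.506,0],"angular":[0,0,-0.0278],"gripper":2},{"travel":[-0.005,0.506,0],"angular":[0,0,-0.0278],"gripper":2},{"travel":[-0.15,0,0.48],"angular":[0,0,0],"gripper":2},{"travel":[-0.15,0,0.48],"angular":[0,0,0],"gripper":2},{"travel":[-0.14,0,0.48],"angular":[0,0,0],"gripper":2},{"travel":[0,0,0],"angular":[0,0,0],"gripper":2},{"travel":[0,0,0],"angular":[0,0,0],"gripper":2}]'
python3 plan.py; python3 - <<'E'
from h import *
d=ctrl.get_image("wrist");cv2.imwrite("pics/w5.png",cv2.resize(d["frame"][20:220,230:430,::-1],None,fx=3,fy=3,interpolation=cv2.INTER_CUBIC))
E
```

```text
time_s: 6.97
eef_pos: [556.2, 110.9, 284.0]
orientation: [[-0.949, 0.316, -0.002], [0.316, 0.949, 0.0], [0.002, -0.0, -1.0]]
wrist_force: [-2.2, 0.5, -0.4]
grip_width: 24.6
gripper_force: 29.3
brass [324.0877193  111.43859649] [319 106  12  12 114]
```

View pics/w5.png

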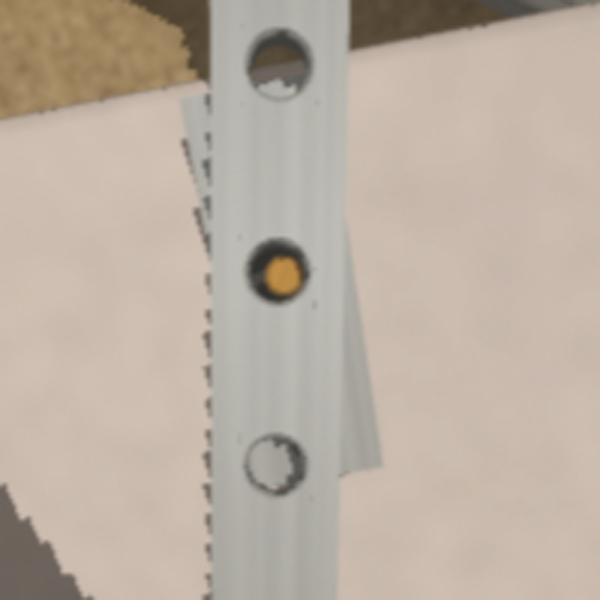

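In the crop, hole 3 is at (278,270) with the peg visible through it at (284,275). In full-frame pixels that is (322.5,110) and (324.1,111.4). This is nearly aligned, so I'll compute a final trim.

```bash
sed -i 's/(322.5,50),88),((322,115),120),((321.5,177),152)/(323,41.6),88),((322.4,109.9),120),((321.7,174.5),152)/; s/abs(c\[i\]\[0\]-108)/abs(c[i][0]-74)/' p1.py; python3 -W ignore p1.py; python3 -c "
from rig import ctrl;print(ctrl.get_obs()['wrist_force'])"
```

```text
brass [323.83928571 111.55357143] [318 106  12  12 112]
peg [489.82706882 133.88882552] holes [[459.7 143.4]
 [488.9 133.4]
 [518.2 123.3]] spacing [np.float64(30.9), np.float64(31.0)] exp 31.7618775205198
beta 0.12207026446697362 bar ang -18.96041462704933 P [376.93423222 171.85312542] grip dist 189.28646953010468 lat 0.7291302741432659
R 129.04405261355228 dth 0.007394183874354787 turn 0.00374144783519309 grip move world [-0.74949325  0.5812324 ] tool [0.89472337 0.31470643]
R 129.75597246445966 dth 0.00754920630731621 turn 0.003179549596732667 grip move world [-0.76201532  0.54436922] tool [0.89495924 0.2757752 ]
R 129.29469291169815 dth 0.0074738807700437835 turn 0.0034611990542296467 grip move world [-0.75573609  0.56284588] tool [0.89483828 0.29528932]
[-1.627917    1.18756734 -0.79871918]
```

```bash
python3 -m creep '[{"travel":[0.045,0.015,0],"angular":[0,0,0],"gripper":2},{"travel":[0.045,0.015,0],"angular":[0,0,0],"gripper":2},{"travel":[-0.05,0,0.2],"angular":[0,0,0],"gripper":2},{"travel":[-0.05,0,0.2],"angular":[0,0,0],"gripper":2},{"travel":[0,0,0],"angular":[0,0,0],"gripper":2},{"travel":[0,0,0],"angular":[0,0,0],"gripper":2}]'
python3 -m creep '[{"travel":[-0.024,0,0.1],"angular":[0,0,0],"gripper":2},{"travel":[-0.024,0,0.1],"angular":[0,0,0],"gripper":2},{"travel":[0,0,0],"angular":[0,0,0],"gripper":2},{"travel":[0,0,0],"angular":[0,0,0],"gripper":2}]'
python3 -m creep '[{"travel":[-0.024,0,0.1],"angular":[0,0,0],"gripper":2},{"travel":[0,0,0],"angular":[0,0,0],"gripper":2},{"travel":[0,0,0],"angular":[0,0,0],"gripper":2}]'
```

```text
time_s: 7.62
eef_pos: [557.0, 111.2, 280.5]
orientation: [[-0.949, 0.316, 0.001], [0.316, 0.949, -0.0], [-0.001, 0.0, -1.0]]
wrist_force: [-0.2, 0.6, -0.2]
grip_width: 24.4
gripper_force: 29.4
time_s: 7.95
eef_pos: [557.5, 111.1, 278.6]
orientation: [[-0.949, 0.316, 0.001], [0.316, 0.949, -0.0], [-0.001, 0.0, -1.0]]
wrist_force: [0.6, -0.2, -0.5]
grip_width: 24.7
gripper_force: 29.3
time_s: 8.2
eef_pos: [557.7, 111.1, 277.5]
orientation: [[-0.949, 0.316, 0.001], [0.316, 0.949, 0.0], [-0.0, 0.0, -1.0]]
wrist_force: [2.1, 0.2, 0.1]
grip_width: 24.5
gripper_force: 29.3
```

```bash
python3 -m creep '[{"travel":[-0.023,0,0.1],"angular":[0,0,0],"gripper":2},{"travel":[-0.022,0,0.1],"angular":[0,0,0],"gripper":2},{"travel":[0,0,0],"angular":[0,0,0],"gripper":2},{"travel":[0,0,0],"angular":[0,0,0],"gripper":2}]'
python3 -m creep '[{"travel":[-0.022,0,0.1],"angular":[0,0,0],"gripper":2},{"travel":[-0.022,0,0.1],"angular":[0,0,0],"gripper":2},{"travel":[0,0,0],"angular":[0,0,0],"gripper":2},{"travel":[0,0,0],"angular":[0,0,0],"gripper":2}]'
python3 - <<'E'
from h import *
d=ctrl.get_image("wrist");cv2.imwrite("pics/w6.png",cv2.resize(d["frame"][20:220,230:430,::-1],None,fx=3,fy=3,interpolation=cv2.INTER_CUBIC))
E
```

```text
time_s: 8.53
eef_pos: [558.1, 110.9, 275.5]
orientation: [[-0.949, 0.316, 0.0], [0.316, 0.949, -0.0], [-0.0, 0.0, -1.0]]
wrist_force: [1.7, -0.1, 0.2]
grip_width: 24.5
gripper_force: 29.3
time_s: 8.87
eef_pos: [558.5, 110.7, 273.5]
orientation: [[-0.949, 0.316, 0.0], [0.316, 0.949, -0.0], [-0.0, 0.0, -1.0]]
wrist_force: [2.0, -0.8, -0.2]
grip_width: 24.1
gripper_force: 29.3
```

View pics/w6.png

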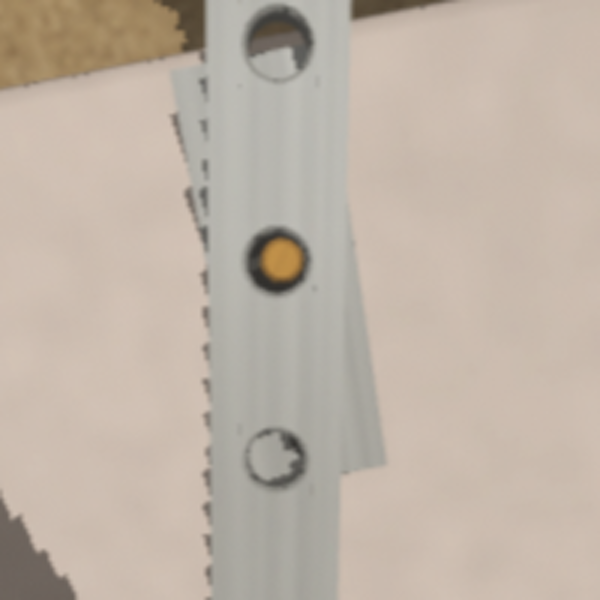

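The peg (282,259) is inside hole 3 (278,261), with no upward force. I'll trim about 0.5 mm in +y and continue down.

```bash
python3 -m creep '[{"travel":[0.02,0.06,0],"angular":[0,0,0],"gripper":2},{"travel":[-0.02,0,0.1],"angular":[0,0,0],"gripper":2},{"travel":[-0.02,0,0.1],"angular":[0,0,0],"gripper":2},{"travel":[-0.02,0,0.1],"angular":[0,0,0],"gripper":2},{"travel":[-0.02,0,0.1],"angular":[0,0,0],"gripper":2},{"travel":[0,0,0],"angular":[0,0,0],"gripper":2},{"travel":[0,0,0],"angular":[0,0,0],"gripper":2}]'
python3 -m creep '[{"travel":[-0.018,0,0.1],"angular":[0,0,0],"gripper":2},{"travel":[-0.018,0,0.1],"angular":[0,0,0],"gripper":2},{"travel":[-0.018,0,0.1],"angular":[0,0,0],"gripper":2},{"travel":[-0.018,0,0.1],"angular":[0,0,0],"gripper":2},{"travel":[0,0,0],"angular":[0,0,0],"gripper":2},{"travel":[0,0,0],"angular":[0,0,0],"gripper":2}]'
python3 -m creep '[{"travel":[-0.016,0,0.1],"angular":[0,0,0],"gripper":2},{"travel":[-0.016,0,0.1],"angular":[0,0,0],"gripper":2},{"travel":[-0.015,0,0.1],"angular":[0,0,0],"gripper":2},{"travel":[0,0,0],"angular":[0,0,0],"gripper":2},{"travel":[0,0,0],"angular":[0,0,0],"gripper":2}]'
```

```text
time_s: 9.5
eef_pos: [559.2, 111.1, 269.5]
orientation: [[-0.949, 0.316, 0.0], [0.316, 0.949, -0.0], [-0.0, 0.0, -1.0]]
wrist_force: [3.0, -0.3, 0.1]
grip_width: 24.6
gripper_force: 29.3
time_s: 10.0
eef_pos: [559.7, 111.0, 265.4]
orientation: [[-0.949, 0.316, -0.0], [0.316, 0.949, 0.0], [0.0, -0.0, -1.0]]
wrist_force: [2.0, -0.5, 0.0]
grip_width: 24.6
gripper_force: 29.3
time_s: 10.42
eef_pos: [560.1, 110.9, 262.5]
orientation: [[-0.949, 0.315, -0.0], [0.315, 0.949, 0.0], [0.0, 0.0, -1.0]]
wrist_force: [2.5, -0.7, 0.0]
grip_width: 24.4
gripper_force: 29.3
```

```bash
python3 -m creep '[{"travel":[-0.015,0,0.1],"angular":[0,0,0],"gripper":2},{"travel":[-0.005,0,0.05],"angular":[0,0,0],"gripper":2},{"travel":[0,0,0],"angular":[0,0,0],"gripper":2},{"travel":[0,0,0],"angular":[0,0,0],"gripper":6},{"travel":[0,0,0],"angular":[0,0,0],"gripper":6},{"travel":[0,0,0],"angular":[0,0,0],"gripper":6},{"travel":[0,0,0],"angular":[0,0,0],"gripper":6},{"travel":[0,0,0],"angular":[0,0,0],"gripper":6},{"travel":[0,0,0],"angular":[0,0,0],"gripper":6}]'
python3 -m creep '[{"travel":[0,0,-1],"angular":[0,0,0],"gripper":6},{"travel":[0,0,-2],"angular":[0,0,0],"gripper":6},{"travel":[0,0,-2],"angular":[0,0,0],"gripper":6},{"travel":[0,0,-2],"angular":[0,0,0],"gripper":6},{"travel":[0,0,-2],"angular":[0,0,0],"gripper":6},{"travel":[0,0,0],"angular":[0,0,0],"gripper":6},{"travel":[0,0,0],"angular":[0,0,0],"gripper":6}]'
python3 - <<'E'
from h import *
d=ctrl.get_image("wrist");cv2.imwrite("pics/w7.png",cv2.resize(d["frame"][:300,120:520,::-1],None,fx=2,fy=2,interpolation=cv2.INTER_CUBIC))
E
```

```text
time_s: 11.17
eef_pos: [560.2, 110.9, 260.9]
orientation: [[-0.949, 0.315, -0.0], [0.315, 0.949, 0.0], [0.0, -0.0, -1.0]]
wrist_force: [-0.1, -0.4, -0.1]
grip_width: 59.7
gripper_force: 0.0
time_s: 11.75
eef_pos: [560.8, 110.7, 352.8]
orientation: [[-0.949, 0.316, 0.003], [0.316, 0.949, 0.001], [-0.003, 0.002, -1.0]]
wrist_force: [0.2, -0.2, -0.0]
grip_width: 59.9
gripper_force: 0.0
```

View pics/w7.png

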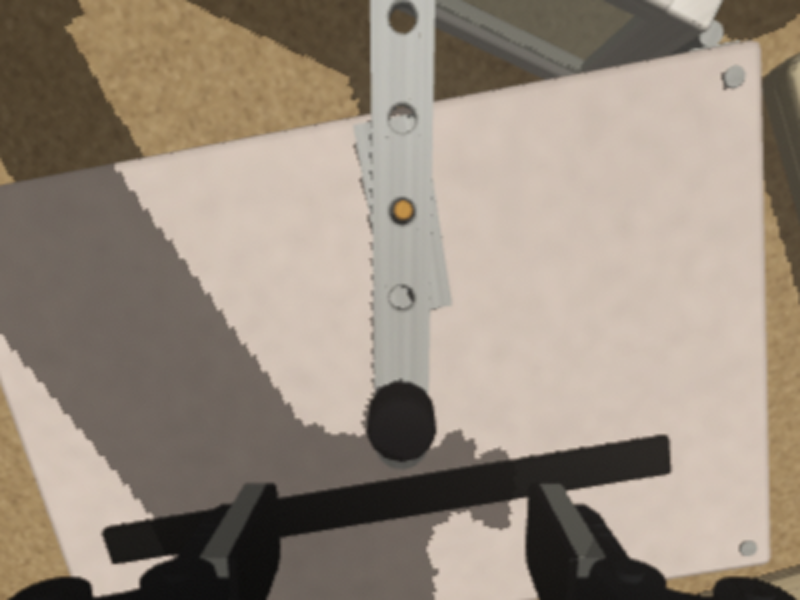

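The picture shows the holes at rows 17, 118, 210 and 296, with the peg through the third one at (402,210). The bar is lying released and the gripper is clear of it.

```bash
python3 -c "
from rig import ctrl;print(ctrl.finish_job())"
```

```text
the job is handed in; nothing more can be done
None
```

The door is open and propped ajar, with the stay bar's third hole over the brass peg. The last wrist picture shows the bar lying released on the lid with the gripper clear, and the job was handed in after about 12 s of robot time.

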